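# Bolt the nail chest shut

## Robot

A 6-joint arm with a two-finger parallel gripper is mounted at the origin on the work surface. World frame = base frame: x ahead of the robot, y to its left, z up, the work surface at z = 0. Lengths are in mm, angles in rad, forces in N, time in s.
With the tool pointing down it reaches from about 400 to 925 mm from the base axis. Payload 12.5 kg.
Tool frame: the origin (TCP) lies midway between the tips of the shut fingers; the grasp point (between the pads) lies 19 mm behind it; z points along the fingers, y is the line along which they close (so a half turn about z gives the same grasp; the last joint's range is limited). The gripper opens to 95 mm and grips with 3 to 60 N. Pads are 20 mm wide; open, the fingers measure 119 mm over their backs; the gripper's body (75 mm by 180 mm) begins 59 mm behind the grasp point.
Start: joints at [1.181, 0.491, 1.559, -0, 1.092, -0.106], TCP at [174.986, 600.022, 214.661] pointing down, gripper open.
Joint ranges: [-3.1, 3.1], [-0.84, 2.19], [0.05, 2.79], [-1.13, 4.28], [0.06, 2.93], [-2.69, 2.69]. Speed limits (rad/s): [2.22, 2.22, 2.79, 3.14, 3.14, 3.14].

## Interface

Orientations are given as [roll, pitch, yaw] about the fixed x, y, z axes, in that order (R = Rz(yaw) Ry(pitch) Rx(roll)).
In Python, from cell import state, read_camera, camera_info, env gives the robot as it stands.
- The arm moves only by the tool move_arm, never from a script. Its argument "commands" is a list of rows, each a list of 3 entries, a list of its own where there are three numbers: the shift along the world's x, y, z in cm, then the turn, a rotation vector about the world's x, y, z in degrees, then the opening, from 0 (shut) to 1 (fully open). A call has 1 to 10 rows; each row shifts and turns the commanded pose from where the row before left it; what a row does not reach is not made up. A row lasts 1/10 s, in which the tool goes at most 50 mm and 8.59 degrees, less where a joint would pass 70% of its speed; a pose out of reach is approached as far as the arm can. A call with a gripper value outside its range is refused whole. The fingers move at their own pace and stop on an object; the grip force is fixed at half the most. Time passes only in rows, so rows that do not move let the fingers close. It gives the time, the measured TCP pose, the force, the opening and the grip force at its end, in the units of the state.
- state(): the state, without advancing time (a new reading comes with each control period).
- read_camera(name): name is "side" or "top"; returns the picture (480x640x3 uint8, blue, green, red); there is no depth.
- camera_info(name): a dict with "K" (3x3 intrinsics, pixels), "k1" (the pictures are not rectified: a ray, as slopes to the right and down, at radius r is drawn at 1 + k1 r^2 times it, then the intrinsics apply), "cam_to_world" (4x4, takes a point from camera to world coordinates). Camera axes: x right, y down, z forward; pixel columns grow to the right and rows downward; lengths in mm; the calibration is good to about 2 mm. A picture is of the moment at which its call begins. camera_info takes no time and is no camera call.
- env.job_done(): hands the job in; it is judged then, once.
The state is a dict: "t": time; "joints": joint angles; "qvel": joint speeds; "tau": joint torques, N m; "eef_pos": TCP position; "tcp_rot": TCP orientation; "ft_force": force on the tool from outside, world axes, zero at the start; "moment": the same for the moment, N m; "opening": opening from 0.0 (shut) to 1.0 (fully open); "grip_force": force on a finger pad.
Only numpy, scipy, OpenCV 4.12 (cv2) and the standard library are available. Lean on these libraries where they do the work, as an engineer would, in place of code of your own. Each camera call takes 0.05 s, during which the arm holds its last target. There are 200 camera calls.

## Task

The lid of the steel nail chest is down but still rides up on its rubber seal, with the bolt drawn back. Bolt it: lift the bolt's handle out of its notch, shoot the bolt right through the keep, leaning on the handle because the bolt only enters when the lid is pressed down, and find the locking notch so that the handle drops fully home in it, then let go. Leave the padlock, the horseshoes and the hammer where they lie.

Things in the scene. Friction and masses are not known exactly. Their poses are not given: they have to be found in the camera images.
- chest: Blue-grey sheet steel chest, 300 mm (x) by 420 mm (y) by 154 mm high, fixed to the bench; origin at the centre of its underside. Its hinged lid covers y = -91 to +205 mm of the top, hinge at the +y end; the rest of the top is a fixed deck with the keep. The bolt lies on the lid along the line x = -20 mm and is shot towards -y. All offsets below are in the chest's axes.
- knob (a point): Centre of the black ball knob, 28 mm in diameter, at the end of the bolt's handle. The handle is a 10 mm steel shank standing out from the bolt rod on its +x side; knob centre 65 mm from the rod's axis. With the handle home in a notch it points 20 degrees above level: the knob is 61 mm to +x of the rod's axis, 22 mm above it and 40 mm above the lid.
- bolt (a joint): How far the bolt is shot, in m: about 0 drawn back, handle in the open notch; its end stop is at 0.078. Sliding friction about 3 N. The 16 mm rod meets the keep's face at about 0.028 and is through it at 0.044. The locking notch lies where this reads 0.058 to 0.070: its plate sits differently each time, so feel for it. The bolt does not stop by itself there and can overrun it.
- handle (a joint): Angle of the handle in rad about the bolt rod: 0 home in a notch, growing as it is turned up (1.22 upright; stop at 1.75). It turns freely and falls back by its own weight; over a notch's edge it can hang up instead. Between the notches it rides on the gate's top edge at about 0.5 to 0.6. Gripped hard, the knob does not pivot in the jaws: turn the hand with it, or grip lightly.
- gate (a point): Middle of the open notch's floor, in the gate: an upright steel plate on the lid along the bolt, 18 to 22 mm to the +x side of the rod's axis (locking plate 22 to 26 mm), 34 mm high above the lid (locking plate 38 mm). Its top edge holds the handle up between the two notches, each 16 mm wide and 15 mm or more deep.
- lid (a joint): Angle of the lid in rad about its hinge: 0 fully shut, about 0.02 when it rides up on its seal. At the keep the lid then stands about 6.5 mm too high and the bolt butts against the keep, which has 2 mm of play above the bolt. Pressing down on the handle with some 10 to 18 N brings the lid down; the seal gives about 1 mm for each 1 to 2 N.
- keep (a point): Centre of the keep's mouth: the hole in a 46 mm wide, 36 mm high steel bridge on the fixed deck that the rod enters; 16 mm deep along -y. It lies 172 mm above the chest's underside, which is the height of the rod's axis when the lid is fully shut.
- padlock: Open brass padlock, 48 by 76 by 20 mm, lying loose on the chest's fixed deck on the -x side; origin at the underside of its body. To be left alone.
- shoe_a: Dark steel horseshoe, 120 by 120 by 10 mm, lying on the bench; origin at its centre, underside. To be left alone.
- shoe_b: Another such horseshoe. To be left alone.
- hammer: Steel hammer with a wooden handle, lying on the bench beside the chest; origin midway along it, underside. To be left alone.

How it is judged (in metres and radians):
On the way, in this order (a step that is already met when the one before it is completed fails the run):
1. the handle is lifted clear of the open notch (value of joint handle above 0.5 rad), for 0.05 s.
2. the bolt is shot through the keep (value of joint bolt above 0.046 m), for 0.05 s.
At the end, for the whole second after the job is handed in: The bolt is shot more than 50 mm, through the keep; its handle is down in the locking notch, within 0.15 rad of home; the lid is held down (within 0.013 rad of fully shut); all is at rest (value of joint bolt above 0.05 m and value of joint handle below 0.15 rad and value of joint lid below 0.013 rad and velocity of joint handle below 0.05 rad/s and linear speed of bolt below 0.01 m/s); the robot touches nothing.
It fails at once if the padlock, a horseshoe or the hammer is pushed more than 30 mm (distance of any of padlock, shoe_a, shoe_b, hammer from where it was at the start of the episode above 0.03 m).
It also fails if it takes over 58 s, if anything falls off the work surface, if the arm or the gripper's body presses on something with over 40 N, if the wrist force passes 120 N, or if a joint passes its speed limit or range.

## Working session

There is one attempt and no reset: what is moved stays moved. The work goes in short steps, Python scripts to look and compute and a tool call to move; the robot and the scene stay as the last step left them, time stands still between calls to the robot, and variables do not carry over. Pictures are saved under pics/ and viewed, at most 10 in all, crops included, and the job is handed in when it is done.

Besides the shell and the picture viewer there is one more tool, called after "Call:" by a JSON object that holds its "method" and its "body", one argument or row to a line. move_arm: Moves the arm, as the interface text tells. Its arguments: {"type":"object","properties":{"commands":{"type":"array"}},"required":["commands"]}

```bash
mkdir -p pics
python3 - <<'E'
from cell import *
import cv2
for n in ("side","top"):
    cv2.imwrite(f"pics/{n}0.png",read_camera(n)); c=camera_info(n); print(n,c)
print(state())
E
```

```text
side {'K': array([[619.32834665,   0.        , 310.16172099],
       [  0.        , 619.32834665, 234.94118613],
       [  0.        ,   0.        ,   1.        ]]), 'k1': -0.0812894215292612, 'cam_to_world': array([[ 8.22332989e-01, -4.20139649e-01,  3.83733150e-01,
        -2.31547200e+02],
       [-5.68867242e-01, -5.92118532e-01,  5.70776405e-01,
        -1.01834263e+03],
       [-1.25902889e-02, -6.87661486e-01, -7.25922286e-01,
         1.42235059e+03],
       [ 0.00000000e+00,  0.00000000e+00,  0.00000000e+00,
         1.00000000e+00]])}
top {'K': array([[503.21624496,   0.        , 315.91814611],
       [  0.        , 503.21624496, 234.16338686],
       [  0.        ,   0.        ,   1.        ]]), 'k1': 0.04830680403274574, 'cam_to_world': array([[ 5.64254090e-03, -9.93178116e-01,  1.16470562e-01,
         3.18564663e+02],
       [-9.99935397e-01, -4.45457777e-03,  1.04574683e-02,
        -8.15928691e+00],
       [-9.86730154e-03, -1.16522044e-01, -9.93139089e-01,
         1.41512625e+03],
       [ 0.00000000e+00,  0.00000000e+00,  0.00000000e+00,
         1.00000000e+00]])}
{'t': 0.1, 'joints': array([ 1.18139401e+00,  4.91487940e-01,  1.55940322e+00,  1.00683549e-05,
        1.09170726e+00, -1.05609361e-01]), 'qvel': array([ 2.27329926e-03, -1.35796454e-04,  4.36094236e-04,  1.37666876e-05,
       -8.39269155e-04, -1.33872710e-03]), 'tau': array([ 3.74405034e-03, -6.13623047e+01, -2.58607686e+01,  6.94804103e-02,
        4.69878735e-02, -4.80763367e-05]), 'eef_pos': array([174.89524618, 599.79721322, 214.1221653 ]), 'tcp_rot': array([-3.14059344e+00, -1.14901013e-04,  2.85779500e+00]), 'ft_force': array([-1.10413579,  0.38328447, -1.01864837]), 'moment': array([ 0.00932044, -0.08453023,  0.01558611]), 'grip_force': 0.0, 'opening': 1.0018040370635481}
```

View pics/top0.png

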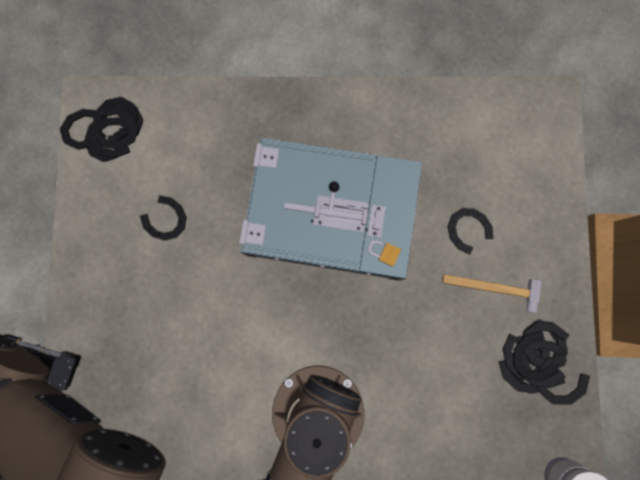

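View pics/side0.png

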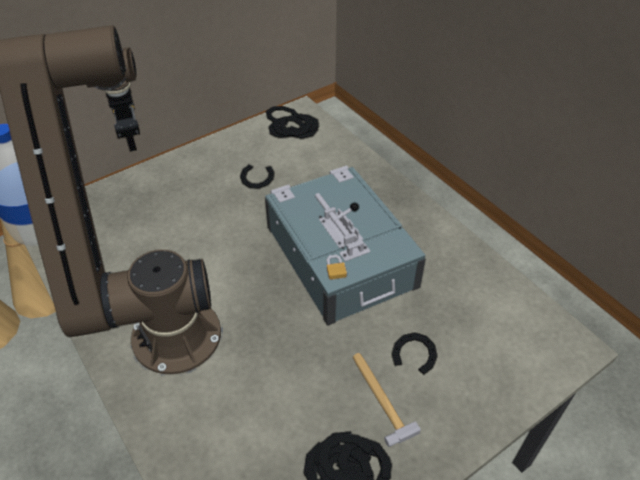

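```bash
cat > h.py <<'E'
import numpy as np, cv2
from cell import *
def ray(n,uv):
    c=camera_info(n);K=c["K"];T=c["cam_to_world"]
    p=cv2.undistortPoints(np.array([[uv]],float),K,np.array([c["k1"],0,0,0]))[0,0]
    return T[:3,3],T[:3,:3]@np.array([p[0],p[1],1])
def plane(n,uv,z):
    o,d=ray(n,uv);return o+d*(z-o[2])/d[2]
def tri(a,b):
    o1,d1=ray("top",a);o2,d2=ray("side",b)
    s=np.linalg.lstsq(np.c_[d1,-d2],o2-o1,rcond=None)[0]
    return (o1+d1*s[0]+o2+d2*s[1])/2,np.linalg.norm(o1+d1*s[0]-o2-d2*s[1])
def blob(img,box):
    x0,y0,x1,y1=box;m=(img[y0:y1,x0:x1].max(2)<50).astype(np.uint8)
    n,_,s,c=cv2.connectedComponentsWithStats(m)
    i=1+s[1:,4].argmax();return c[i]+[x0,y0],s[i]
E
python3 - <<'E'
from h import *
t=cv2.imread("pics/top0.png");s=cv2.imread("pics/side0.png")
a,sa=blob(t,(318,172,350,203));b,sb=blob(s,(342,195,368,220));print(a,sa,b,sb);print("knob",tri(a,b))
m=cv2.inRange(cv2.cvtColor(t,cv2.COLOR_BGR2HSV),(85,40,60),(110,255,255))
n,l,st,c=cv2.connectedComponentsWithStats(m);i=1+st[1:,4].argmax();print(st[i])
cnt=max(cv2.findContours((l==i).astype(np.uint8),0,2)[0],key=cv2.contourArea)
w=np.array([plane("top",p[0],154)[:2] for p in cv2.convexHull(cnt)],np.float32)
print(cv2.minAreaRect(w))
for p in [(263,140),(420,162),(405,277),(243,252)]:print(plane("top",p,154))
for p in [(285,207),(385,222)]:print("rod",plane("top",p,176))
cv2.imwrite("pics/topc.png",cv2.resize(t[130:290,230:430],None,fx=4,fy=3.75,interpolation=2))
E
```

```text
[333.5        186.35483871] [12 10  8  9 62] [354.06976744 206.46511628] [ 9  8  7  8 43]
knob (array([579.54084396, -37.92090226, 200.19088541]), np.float64(0.14029688657130351))
[  242   139   179   139 14554]
((534.9947509765625, -33.40736389160156), (413.2529602050781, 300.1358947753906), 81.0933609008789)
[710.17183162 142.87433271 154.        ]
[ 653.17794415 -259.60543574  154.        ]
[ 360.08330499 -217.27086893  154.        ]
[420.49471393 188.18232874 154.        ]
rod [531.79967664  82.44671226 176.        ]
rod [ 495.0329225  -166.32187001  176.        ]
```

View pics/topc.png

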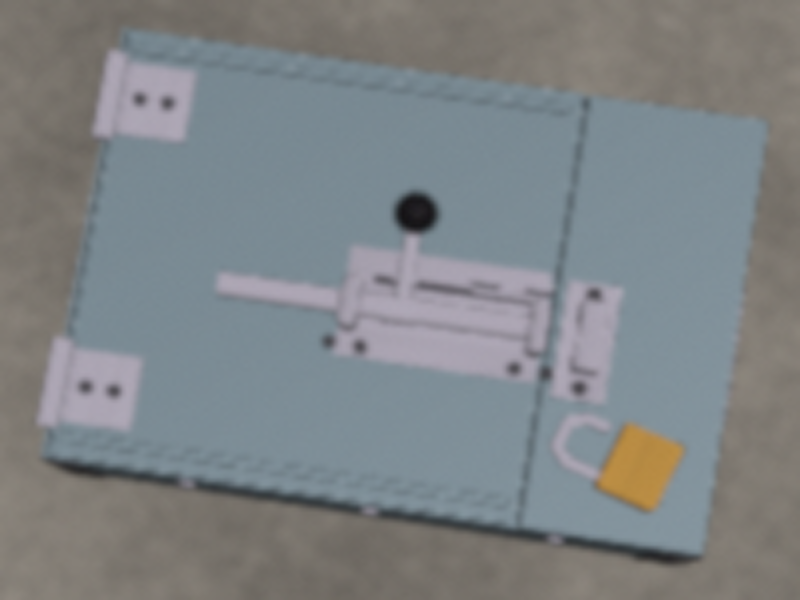

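Call:
{"method": "move_arm", "body": {
  "commands": [
    [[2.4,-3.8,1.5],[0,0,0.8],0.8],
    [[2.4,-3.8,1.5],[0,0,0.8],0.8],
    [[2.4,-3.8,1.5],[0,0,0.8],0.8],
    [[2.4,-3.8,1.5],[0,0,0.8],0.8],
    [[2.5,-4,0],[0,0,0.8],0.8],
    [[2.5,-4,0],[0,0,0.8],0.8],
    [[2.5,-4,0],[0,0,0.8],0.8],
    [[2.5,-4,0],[0,0,0.8],0.8],
    [[2.5,-4,0],[0,0,0.8],0.8],
    [[2.5,-4,0],[0,0,0.7],0.8]
  ]
}}

```text
t: 1.1
eef_pos: [421.6, 206.2, 274.6]
tcp_rot: [3.142, -0.0, 2.996]
ft_force: [0.3, 0.5, -0.2]
opening: 0.794
grip_force: 0.0
```

Call:
{"method": "move_arm", "body": {
  "commands": [
    [[2.5,-4,0],[0,0,0],0.8],
    [[2.5,-4,0],[0,0,0],0.8],
    [[2.5,-4,0],[0,0,0],0.8],
    [[2.5,-4,0],[0,0,0],0.8],
    [[2.5,-4,0],[0,0,0],0.8],
    [[0,0,0],[0,0,0],0.8],
    [[0,0,0],[0,0,0],0.8]
  ]
}}

```text
t: 1.8
eef_pos: [545.9, 7.3, 274.0]
tcp_rot: [3.141, -0.001, 2.994]
ft_force: [-1.2, 0.4, -0.1]
opening: 0.797
grip_force: 0.0
```

Call:
{"method": "move_arm", "body": {
  "commands": [
    [[1.7,-2.3,0],[0,0,0],0.8],
    [[1.66,-2.22,0],[0,0,0],0.8],
    [[0,0,-3],[0,0,0],0.8],
    [[0,0,-3],[0,0,0],0.8],
    [[0,0,-2],[0,0,0],0.8],
    [[0,0,-1.2],[0,0,0],0.7],
    [[0,0,0],[0,0,0],0.6],
    [[0,0,0],[0,0,0],0.5]
  ]
}}

```text
t: 2.6
eef_pos: [579.8, -36.6, 183.5]
tcp_rot: [3.141, 0.001, 2.996]
ft_force: [0.2, 0.3, 0.3]
opening: 0.601
grip_force: 0.0
```

Run:
```python
from h import *
t=read_camera("top");s=read_camera("side")
cv2.imwrite("pics/v1.png",np.vstack([cv2.resize(t[150:250,260:400],(560,300)),cv2.resize(s[150:250,280:420],(560,300))]))
```

```text
(no output)
```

View pics/v1.png

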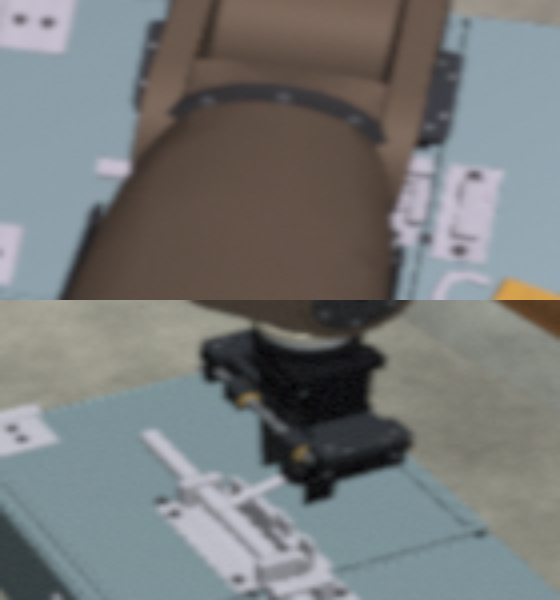

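The lower (side) view shows the fingers on either side of the knob, with the shank at about (265,490) running in between them. I'll grip now.

Call:
{"method": "move_arm", "body": {
  "commands": [
    [[0,0,-0.15],[0,0,0],0.3],
    [[0,0,0],[0,0,0],0.1],
    [[0,0,0],[0,0,0],0.1],
    [[0,0,0],[0,0,0],0.1],
    [[0,0,0],[0,0,0],0.1]
  ]
}}

```text
t: 3.2
eef_pos: [579.6, -37.3, 181.3]
tcp_rot: [-3.142, 0.0, 2.996]
ft_force: [-0.0, -1.5, 2.2]
opening: 0.277
grip_force: 30.0
```

```bash
cat > arc.py <<'E'
# world pose of the TCP for handle angle th, bolt b (mm), drop (lid), given grasp at handle angle 0
import numpy as np
y=-8.4*np.pi/180; X=np.array([np.cos(y),np.sin(y),0]); Y=np.array([-np.sin(y),np.cos(y),0]); Z=np.array([0,0,1.])
print("Y",Y,"turn axis (raise)",-Y)
def tcp(th,off=0):   # relative to rod axis, tool tip 19 beyond knob
    a=np.radians(20)+th; t=th+off
    k=65*(np.cos(a)*X+np.sin(a)*Z); return k+19*(np.sin(t)*X-np.cos(t)*Z)
p=tcp(0)
for d in range(5,46,5):
    q=tcp(np.radians(d)); print(d,np.round((q-p)/10,2)); p=q
E
python3 arc.py
```

```text
Y [0.14608303 0.98927233 0.        ] turn axis (raise) [-0.14608303 -0.98927233 -0.        ]
5 [-0.05  0.01  0.53]
10 [-0.1   0.01  0.52]
15 [-0.14  0.02  0.51]
20 [-0.19  0.03  0.5 ]
25 [-0.23  0.03  0.48]
30 [-0.27  0.04  0.46]
35 [-0.31  0.05  0.43]
40 [-0.34  0.05  0.41]
45 [-0.38  0.06  0.37]
```

Call:
{"method": "move_arm", "body": {
  "commands": [
    [[-0.05,0.01,0.53],[-0.73,-4.95,0],0.1],
    [[-0.1,0.01,0.52],[-0.73,-4.95,0],0.1],
    [[-0.14,0.02,0.51],[-0.73,-4.95,0],0.1],
    [[0,0,0],[0,0,0],0.1]
  ]
}}

```text
t: 3.6
eef_pos: [576.0, -36.5, 197.6]
tcp_rot: [-3.142, 0.264, 2.996]
ft_force: [1.9, 2.4, -0.6]
opening: 0.28
grip_force: 30.0
```

Call:
{"method": "move_arm", "body": {
  "commands": [
    [[-0.19,0.03,0.5],[-0.73,-4.95,0],0.1],
    [[-0.23,0.03,0.48],[-0.73,-4.95,0],0.1],
    [[-0.27,0.04,0.46],[-0.73,-4.95,0],0.1],
    [[-0.31,0.05,0.43],[-0.73,-4.95,0],0.1],
    [[-0.34,0.05,0.41],[-0.73,-4.95,0],0.1],
    [[0,0,0],[0,0,0],0.1],
    [[0,0,0],[0,0,0],0.1]
  ]
}}

```text
t: 4.3
eef_pos: [566.2, -32.4, 218.7]
tcp_rot: [3.127, 0.644, 2.996]
ft_force: [-2.6, 2.4, -4.1]
opening: 0.277
grip_force: 30.0
```

Call:
{"method": "move_arm", "body": {
  "commands": [
    [[-0.07,-0.5,0],[0,0,0],0.1],
    [[-0.07,-0.5,0],[0,0,0],0.1],
    [[0,0,0],[0,0,0],0.1]
  ]
}}

```text
t: 4.6
eef_pos: [565.0, -42.7, 218.9]
tcp_rot: [3.127, 0.645, 2.996]
ft_force: [-3.4, 2.1, -5.4]
opening: 0.282
grip_force: 30.0
```

Call:
{"method": "move_arm", "body": {
  "commands": [
    [[-0.07,-0.5,0],[0,0,0],0.1],
    [[-0.07,-0.5,0],[0,0,0],0.1],
    [[0,0,0],[0,0,0],0.1],
    [[0,0,0],[0,0,0],0.1]
  ]
}}

```text
t: 5.0
eef_pos: [563.7, -52.7, 219.4]
tcp_rot: [3.128, 0.648, 2.996]
ft_force: [-3.2, 1.4, -5.5]
opening: 0.28
grip_force: 30.0
```

Call:
{"method": "move_arm", "body": {
  "commands": [
    [[0.12,-0.02,-0.15],[0.25,1.73,0],0.1],
    [[0.12,-0.02,-0.15],[0.25,1.73,0],0.1],
    [[0,0,0],[0,0,0],0.1],
    [[0,0,0],[0,0,0],0.1]
  ]
}}

```text
t: 5.4
eef_pos: [566.1, -53.2, 216.6]
tcp_rot: [3.129, 0.588, 2.997]
ft_force: [-5.2, -0.5, -4.5]
opening: 0.278
grip_force: 30.0
```

Call:
{"method": "move_arm", "body": {
  "commands": [
    [[0,0,-0.15],[0,0,0],0.1],
    [[0,0,-0.15],[0,0,0],0.1],
    [[0,0,0],[0,0,0],0.1],
    [[0,0,0],[0,0,0],0.1]
  ]
}}

```text
t: 5.8
eef_pos: [566.7, -53.7, 214.4]
tcp_rot: [3.129, 0.59, 2.996]
ft_force: [-2.2, -3.9, 1.3]
opening: 0.277
grip_force: 30.0
```

Call:
{"method": "move_arm", "body": {
  "commands": [
    [[0,0,-0.2],[0,0,0],0.1],
    [[0,0,-0.2],[0,0,0],0.1],
    [[0,0,0],[0,0,0],0.1],
    [[0,0,0],[0,0,0],0.1]
  ]
}}

```text
t: 6.2
eef_pos: [567.3, -54.0, 211.1]
tcp_rot: [3.13, 0.592, 2.997]
ft_force: [-1.7, -5.0, 6.0]
opening: 0.281
grip_force: 30.0
```

Call:
{"method": "move_arm", "body": {
  "commands": [
    [[0,0,-0.15],[0,0,0],0.1],
    [[0,0,-0.15],[0,0,0],0.1],
    [[0,0,0],[0,0,0],0.1],
    [[0,0,0],[0,0,0],0.1]
  ]
}}

```text
t: 6.6
eef_pos: [568.1, -54.4, 209.1]
tcp_rot: [3.131, 0.595, 2.997]
ft_force: [-0.6, -6.4, 9.3]
opening: 0.281
grip_force: 30.0
```

Call:
{"method": "move_arm", "body": {
  "commands": [
    [[0,0,-0.2],[0,0,0],0.1],
    [[0,0,-0.2],[0,0,0],0.1],
    [[0,0,0],[0,0,0],0.1],
    [[0,0,0],[0,0,0],0.1]
  ]
}}

```text
t: 7.0
eef_pos: [568.8, -54.9, 205.9]
tcp_rot: [3.132, 0.597, 2.997]
ft_force: [-1.6, -9.6, 13.3]
opening: 0.28
grip_force: 30.0
```

Run:
```python
from h import *
print(state()['eef_pos'],state()['ft_force'])
s=read_camera("side")
cv2.imwrite("pics/v2.png",cv2.resize(s[150:270,280:430],(750,600),interpolation=2))
```

```text
[568.83090255 -54.93045775 205.92630506] [-1.61019883 -9.58993684 13.29105315]
```

View pics/v2.png

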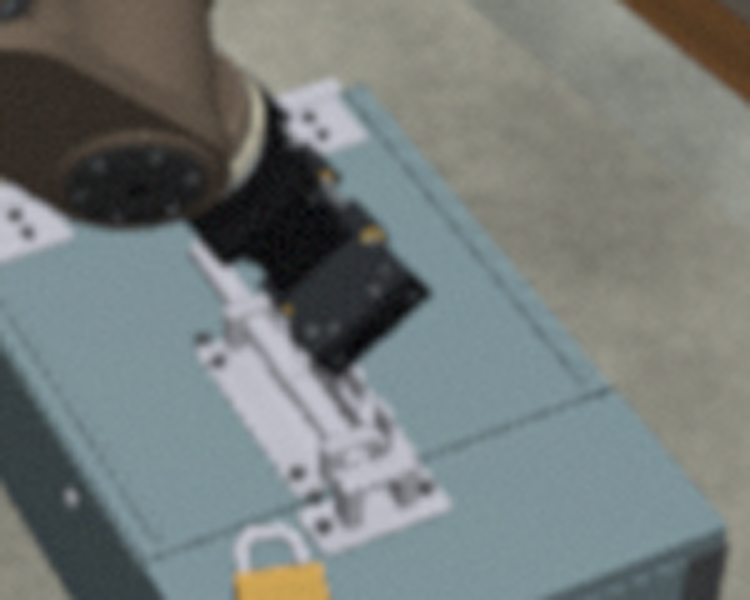

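Call:
{"method": "move_arm", "body": {
  "commands": [
    [[-0.04,-0.3,0],[0,0,0],0.1],
    [[-0.04,-0.3,0],[0,0,0],0.1],
    [[-0.04,-0.3,0],[0,0,0],0.1],
    [[0,0,0],[0,0,0],0.1]
  ]
}}

```text
t: 7.45
eef_pos: [567.3, -62.7, 205.7]
tcp_rot: [3.131, 0.596, 2.998]
ft_force: [-1.0, -5.3, 12.7]
opening: 0.277
grip_force: 30.0
```

Call:
{"method": "move_arm", "body": {
  "commands": [
    [[-0.04,-0.3,0],[0,0,0],0.1],
    [[-0.04,-0.3,0],[0,0,0],0.1],
    [[0,0,0],[0,0,0],0.1]
  ]
}}

```text
t: 7.75
eef_pos: [566.4, -68.7, 205.6]
tcp_rot: [3.131, 0.595, 2.998]
ft_force: [-0.1, -4.5, 11.8]
opening: 0.283
grip_force: 30.0
```

Call:
{"method": "move_arm", "body": {
  "commands": [
    [[-0.04,-0.3,0],[0,0,0],0.1],
    [[-0.04,-0.3,0],[0,0,0],0.1],
    [[-0.04,-0.3,0],[0,0,0],0.1],
    [[-0.04,-0.3,0],[0,0,0],0.1],
    [[0,0,0],[0,0,0],0.1]
  ]
}}

```text
t: 8.25
eef_pos: [564.7, -80.6, 205.4]
tcp_rot: [3.131, 0.595, 2.998]
ft_force: [0.4, -2.0, 10.3]
opening: 0.278
grip_force: 30.0
```

Call:
{"method": "move_arm", "body": {
  "commands": [
    [[-0.04,-0.3,0],[0,0,0],0.1],
    [[-0.04,-0.3,0],[0,0,0],0.1],
    [[0,0,0],[0,0,0],0.1]
  ]
}}

```text
t: 8.55
eef_pos: [563.8, -86.7, 205.3]
tcp_rot: [3.131, 0.594, 2.998]
ft_force: [1.1, -1.3, 10.9]
opening: 0.279
grip_force: 30.0
```

Call:
{"method": "move_arm", "body": {
  "commands": [
    [[-0.01,-0.1,0],[0,0,0],0.1],
    [[0.13,-0.02,0.05],[0.15,1,0],0.1],
    [[0.13,-0.02,0],[0.15,1,0],0.1],
    [[0,0,0],[0,0,0],0.1]
  ]
}}

```text
t: 8.95
eef_pos: [564.7, -87.5, 204.3]
tcp_rot: [3.129, 0.554, 2.998]
ft_force: [-8.9, 0.4, 9.9]
opening: 0.281
grip_force: 30.0
```

Call:
{"method": "move_arm", "body": {
  "commands": [
    [[-0.03,-0.2,0],[0,0,0],0.1],
    [[0,0,0],[0,0,0],0.1]
  ]
}}

```text
t: 9.15
eef_pos: [564.1, -88.8, 204.1]
tcp_rot: [3.128, 0.554, 2.998]
ft_force: [-6.0, 5.5, 8.7]
opening: 0.281
grip_force: 30.0
```

Call:
{"method": "move_arm", "body": {
  "commands": [
    [[-0.03,-0.2,0],[0,0,0],0.1],
    [[0,0,0],[0,0,0],0.1]
  ]
}}

```text
t: 9.35
eef_pos: [563.7, -90.5, 204.0]
tcp_rot: [3.128, 0.553, 2.998]
ft_force: [-6.1, 7.0, 8.7]
opening: 0.28
grip_force: 30.0
```

Call:
{"method": "move_arm", "body": {
  "commands": [
    [[-0.03,-0.2,0],[0,0,0],0.1],
    [[0,0,0],[0,0,0],0.1]
  ]
}}

```text
t: 9.55
eef_pos: [564.0, -93.1, 204.4]
tcp_rot: [3.129, 0.555, 2.998]
ft_force: [-4.7, 0.4, 6.8]
opening: 0.28
grip_force: 30.0
```

Call:
{"method": "move_arm", "body": {
  "commands": [
    [[-0.03,-0.2,0],[0,0,0],0.1],
    [[0,0,0],[0,0,0],0.1]
  ]
}}

```text
t: 9.75
eef_pos: [564.2, -96.0, 204.5]
tcp_rot: [3.13, 0.556, 2.998]
ft_force: [2.1, -0.1, 6.5]
opening: 0.28
grip_force: 30.0
```

Call:
{"method": "move_arm", "body": {
  "commands": [
    [[-0.03,-0.2,0],[0,0,0],0.1],
    [[0,0,0],[0,0,0],0.1]
  ]
}}

```text
t: 9.95
eef_pos: [563.9, -98.2, 204.4]
tcp_rot: [3.13, 0.556, 2.997]
ft_force: [2.8, -0.9, 5.3]
opening: 0.283
grip_force: 30.0
```

Call:
{"method": "move_arm", "body": {
  "commands": [
    [[0.16,-0.02,-0.21],[0.36,2.48,0],0.1],
    [[0.15,-0.02,-0.22],[0.36,2.48,0],0.1],
    [[0,0,0],[0,0,0],0.1]
  ]
}}

```text
t: 10.25
eef_pos: [566.6, -99.3, 199.2]
tcp_rot: [3.131, 0.465, 2.997]
ft_force: [-1.1, -11.3, 0.6]
opening: 0.28
grip_force: 30.0
```

Call:
{"method": "move_arm", "body": {
  "commands": [
    [[-0.02,-0.15,0],[0,0,0],0.1],
    [[0.27,-0.04,-0.46],[0.73,4.95,0],0.1],
    [[0.23,-0.03,-0.48],[0.73,4.95,0],0.1],
    [[0,0,0],[0,0,0],0.1]
  ]
}}

```text
t: 10.65
eef_pos: [570.7, -100.6, 188.7]
tcp_rot: [3.129, 0.287, 2.997]
ft_force: [-3.3, -7.8, -0.2]
opening: 0.28
grip_force: 30.0
```

Dropping freely into the notch. Down the rest of the way.

Call:
{"method": "move_arm", "body": {
  "commands": [
    [[-0.01,-0.1,0],[0,0,0],0.1],
    [[0.19,-0.03,-0.5],[0.73,4.95,0],0.1],
    [[0.14,-0.02,-0.51],[0.73,4.95,0],0.1],
    [[0,0,0],[0,0,0],0.1]
  ]
}}

```text
t: 11.05
eef_pos: [572.7, -101.3, 178.1]
tcp_rot: [3.127, 0.11, 2.998]
ft_force: [-7.6, -2.1, 1.4]
opening: 0.278
grip_force: 30.0
```

Call:
{"method": "move_arm", "body": {
  "commands": [
    [[0.1,-0.01,-0.52],[0.73,4.95,0],0.1],
    [[0,0,0],[0,0,0],0.1],
    [[0,0,0],[0,0,0],0.1]
  ]
}}

```text
t: 11.35
eef_pos: [573.5, -101.5, 174.4]
tcp_rot: [3.127, 0.028, 2.997]
ft_force: [-10.4, -2.2, 9.2]
opening: 0.282
grip_force: 30.0
```

Call:
{"method": "move_arm", "body": {
  "commands": [
    [[0,0,-0.05],[0,0,0],0.4],
    [[0,0,0],[0,0,0],0.7],
    [[0,0,0],[0,0,0],0.8],
    [[0,0,0],[0,0,0],0.8]
  ]
}}

```text
t: 11.75
eef_pos: [574.8, -101.7, 173.7]
tcp_rot: [3.128, 0.029, 2.997]
ft_force: [0.2, -0.4, 1.1]
opening: 0.557
grip_force: 0.0
```

Call:
{"method": "move_arm", "body": {
  "commands": [
    [[0,0,2],[0,0,0],0.8],
    [[0,0,4],[0,0,0],0.8],
    [[0,0,4],[0,0,0],0.8],
    [[-3,4,3],[0,0,0],0.8],
    [[-3,4,0],[0,0,0],0.8],
    [[-3,4,0],[0,0,0],0.8],
    [[-3,4,0],[0,0,0],0.8],
    [[-3,4,0],[0,0,0],0.8],
    [[0,4.5,0],[0,0,0],0.8],
    [[0,4.5,0],[0,0,0],0.8]
  ]
}}

```text
t: 12.75
eef_pos: [428.3, 184.1, 300.2]
tcp_rot: [3.127, 0.03, 2.996]
ft_force: [1.8, -0.0, 0.7]
opening: 0.799
grip_force: 0.0
```

Run:
```python
from h import *
t=read_camera("top");s=read_camera("side")
cv2.imwrite("pics/v3.png",np.vstack([cv2.resize(t[150:250,260:400],(560,300)),cv2.resize(s[150:250,280:420],(560,300))]))
a,sa=blob(t,(330,175,366,206));b,sb=blob(s,(352,200,390,245));print(a,sa,b,sb,tri(a,b))
print(state()['eef_pos'])
```

```text
[359.13793103 190.5       ] [25 12  9  8 58] [364.82608696 221.58695652] [ 9 18  8  8 46] (array([ 569.66707788, -100.81491692,  196.90391671]), np.float64(0.7397828625845607))
[428.50352576 186.47191413 299.59683315]
```

View pics/v3.png

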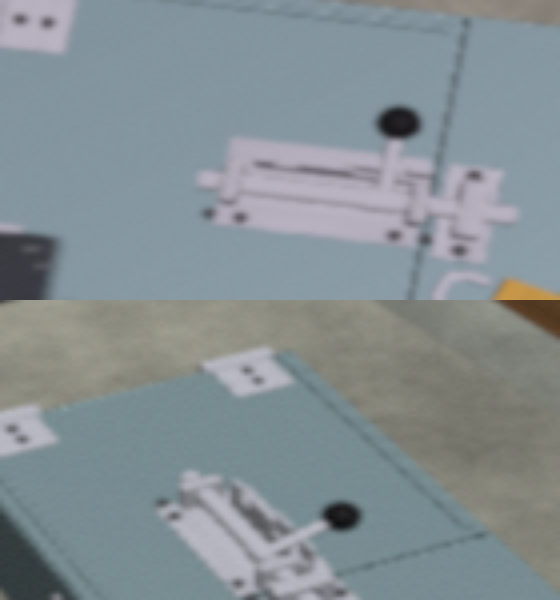

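The pictures show the rod through the keep, out to (515,215) in the upper view. The knob is low, at 197 mm, so the handle is home in the locking notch.

```bash
python3 -c "
from cell import env
print(env.job_done())"
```

```text
the job is handed in; nothing more can be done
None
```

The chest is bolted: the bolt is shot about 63 mm through the keep, the handle is down in the locking notch and released, the arm never touched the padlock, horseshoes or hammer, and the job is handed in; it returned no verdict.

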